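# Feel along a filed bow limb in the vice

### The job

The upper face of the bow limb clamped in the bench vice has just been filed: feel it for ridges. With the fingers shut and pointing down, touch the middle of that face with the fingertips at the pencil line nearest the vice and slide them slowly along its middle, over each pencil line in turn, out to the last line near the tip, keeping a light touch that bends the springy limb only slightly; then lift clear. Do not pinch the limb, press hard on it or pry it up, and leave the loose things on the bench where they are.

Things in the scene. Friction and masses are not known exactly. Their poses are not given: they have to be found in the camera images.
- limb: Pale wooden bow limb, 368 mm long, flat in the vice jaws, broad face up, 122 mm above the bench, 4 mm above the jaw tops. Origin: middle of the jaws, on the upper face's middle line; x along the limb to the tip (x = 283 mm), y across, z up. Jaws end at x = 35 mm; an 85 mm stub sticks out the other way. 28 mm wide, 14 mm thick in the jaws, tapering to 18 and 6.5 mm. Seven pencil lines cross it.
- vice: Grey cast bench vice with steel jaw plates 70 mm wide, fixed to the bench, 118 mm high at the jaws, 245 mm long. Origin on the bench top under the middle of the jaws. Its x axis runs along the screw from the T-handle (124 mm to -x, up to 84 mm high) to the anvil; the limb's tip points to the vice's -y.
- glue: Bystander: white round glue bottle, 52 mm across and 145 mm high, standing beside the limb. Origin at the centre of its underside.
- file: Bystander: flat file with a wooden handle, 272 mm long, 32 mm high, lying beside the limb. Origin on the bench under where the handle meets the blade; x towards the blade.
- block: Bystander: cork sanding block 110 x 62 x 28 mm lying beyond the limb's tip. Origin at the centre of its underside.
- driver: Bystander: wooden-handled screwdriver 190 mm long, 26 mm high, lying beside the vice. Origin on the bench at the middle of its length; x towards its tip.
- line1 (a point): Middle of the first pencil line counted from the vice, on the limb's upper face, 75 mm along the limb from the middle of the jaws. The lines are 30 mm apart on a straight middle line. The limb is springy: pushed down it turns about its origin like a hinge with a 16 N m/rad spring (here 1 N bends it 0.35 mm) and springs back by itself.
- line2 (a point): Middle of the second pencil line counted from the vice, on the limb's upper face, 105 mm along the limb from the middle of the jaws.
- line3 (a point): Middle of the third pencil line counted from the vice, on the limb's upper face, 135 mm along the limb from the middle of the jaws.
- line4 (a point): Middle of the fourth pencil line counted from the vice, on the limb's upper face, 165 mm along the limb from the middle of the jaws. 1 N pressed here bends the limb 1.7 mm.
- line5 (a point): Middle of the fifth pencil line counted from the vice, on the limb's upper face, 195 mm along the limb from the middle of the jaws.
- line6 (a point): Middle of the sixth pencil line counted from the vice, on the limb's upper face, 225 mm along the limb from the middle of the jaws.
- line7 (a point): Middle of the last pencil line counted from the vice, on the limb's upper face, 255 mm along the limb from the middle of the jaws. 1 N pressed here bends the limb 4 mm. Seen from the side the upper face curves gently (a parabola) up from about the first line to 20 mm higher here, slope here about 0.2 rad; the limb goes on 28 mm past this line.

How it is judged:
By the outcome, as a careful person would: the job done as asked, in the order asked, and still so for the second after the job is handed in, with the robot touching nothing.
It also fails if it takes over 45 s, if anything falls off the work surface, if the arm or the gripper's body presses on something with over 40 N, if the wrist force passes 120 N, or if a joint passes its speed limit or range.

### The arm

A 6-joint arm with a two-finger parallel gripper is mounted at the origin on the work surface. World frame = base frame: x ahead of the robot, y to its left, z up, the work surface at z = 0. Lengths are in m, angles in degrees, forces in N, time in s.
With the tool pointing down it reaches from about 0.3 to 0.75 m from the base axis. Payload 8.5 kg.
Tool frame: the origin (TCP) lies on the centre line of the jaws, within the pads' length; the fingertips stand 14 mm ahead of it and the grasp point (between the pads) lies 5 mm behind it; z points along the fingers, y is the direction in which the jaws open and shut (so a half turn about z gives the same grasp; the last joint's range is limited). The gripper opens to 85 mm and grips with 20 to 120 N. Pads are 22 mm wide; open, the fingers measure 114 mm over their backs; the gripper's body (76 mm by 85 mm) begins 54 mm behind the grasp point. The pads swing forward as they close: fully open they stand 13 mm farther back than shut.
Start: joints at [-88.195, 21.807, 74.336, -0, 83.858, -12.336], TCP at [0.134, -0.533, 0.245] pointing down, gripper open.
Joint ranges: [-178.18, 178.18], [-50.72, 133.34], [12.68, 142.11], [-81.47, 261.47], [9.98, 163.14], [-165.26, 165.26]. Speed limits (degrees/s): [136.94, 136.94, 180, 180, 180, 180].

### API

Orientations are given as a 3x3 rotation matrix whose columns are the frame's x, y, z axes.
In Python, from rig import env, optics, order, finder gives the robot as it stands.
- The arm moves only by the tool play_rows, never from a script. Its argument "commands" is a list of rows, each an object of numbers: "grip": the closure, from -1 (fully open) to 1 (shut); "x", "y", "z": the shift along the tool's x, y, z in m; "rx", "ry", "rz": the turn, a rotation vector about the tool's x, y, z in rad. A call has 1 to 12 rows; each row shifts and turns the commanded pose from where the row before left it, along the tool's axes as they then stand; what a row does not reach is not made up. A row lasts 1/8 s, in which the tool goes at most 62.5 mm and 10.7 degrees, less where a joint would pass 70% of its speed; a pose out of reach is approached as far as the arm can. A call is refused whole if a number of a shift passes 0.0625 or a number of a turn 0.188, either way. A call with a gripper value outside its range is refused whole. The fingers move at their own pace and stop on an object; "squeeze" is the grip in N (left out, the last holds). Time passes only in rows, so rows that do not move let the fingers close. It gives the time, the measured TCP pose, the force and the opening at its end, in the units of the state.
- env.observe(): the state, without advancing time (a new reading comes with each control period).
- optics.get_image(name): name is "scene" or "top" or "wrist"; returns a dict with "color" (384x512x3 uint8, blue, green, red), "range_z" (384x512 float32, m along the optical axis (not along the pixel's ray), 0 where there is no reading), "fov_y" (degrees; the focal length in pixels is half the picture's height over the tangent of half this angle, whatever the lens; pixels are square), "cx", "cy" (the principal point, pixels), "cam_to_world" (4x4, takes a point from camera to world coordinates). Camera axes: x right, y down, z forward; pixel columns grow to the right and rows downward; lengths in m; the calibration is good to about 2 mm. A picture is of the moment at which its call begins.
- order.close_job(): hands the job in, once; it reports no verdict.
Trained networks look in the newest picture that a camera, given by its name, has taken for a name from the list of things; names that differ only in an ending like _2 or _b are one class to them, and where a whole thing is asked for, a point or a joint stands for the part that bears it (a point fixed in the world has none). Each returns a list of dicts, best first, with "conf" (0 to 1); they miss things now and then, are a little off and sometimes report something else, mostly with a low value. They report only what shows in the picture. A call takes as long as a camera call.
- finder.boxes_of(camera, thing): "point" ([x, y, z] in m, in world coordinates, good to about 4 mm: the middle of the surface that is visible of it).
The state is a dict: "time_s": time; "q": joint angles; "qvel": joint speeds; "joint_efforts": joint torques, N m; "position": TCP position; "tool_rot": TCP orientation; "ft_force": force on the tool from outside, world axes, zero at the start; "wrist_torque": the same for the moment, N m; "grip_width": finger opening in m.
Only numpy, scipy, OpenCV 4.12 (cv2) and the standard library are available. Lean on these libraries where they do the work, as an engineer would, in place of code of your own. Each camera call takes 0.05 s, during which the arm holds its last target.

## Working session

There is one attempt and no reset: what is moved stays moved. The work goes in short steps, Python scripts to look and compute and a tool call to move; the robot and the scene stay as the last step left them, time stands still between calls to the robot, and variables do not carry over. Pictures are saved under pics/ and viewed, and the job is handed in when it is done.

Besides the shell and the picture viewer there is one more tool, called after ">>>" as name(argument=value, ...) on one line, values as JSON. play_rows: Moves the arm, as the interface text tells. Its arguments: {"type":"object","properties":{"commands":{"type":"array"},"squeeze":{"type":"number"}},"required":["commands"]}

```bash
mkdir -p pics; cat > h.py <<'E'
import numpy as np, cv2
from rig import env, optics, order, finder
def snap(n,f):
    im=optics.get_image(n); cv2.imwrite('pics/'+f,im['color']); np.savez('pics/'+f+'.npz',**im); return im
def pts(im):
    d=np.asarray(im['range_z']);h,w=d.shape
    f=h/2/np.tan(np.radians(im['fov_y'])/2)
    u,v=np.meshgrid(np.arange(w),np.arange(h))
    P=np.stack([(u-im['cx'])/f*d,(v-im['cy'])/f*d,d],-1)
    T=np.asarray(im['cam_to_world']); return P@T[:3,:3].T+T[:3,3]
E
python3 - <<'E'
from h import *
np.set_printoptions(precision=4,suppress=True)
s=env.observe(); print(s)
for n in ['scene','top','wrist']:
    im=snap(n,n+'1.png'); print(n,im['fov_y'],im['cx'],im['cy'],np.asarray(im['cam_to_world']))
for n in ['scene','top']:
  for t in ['limb','vice','line1','line4','line7','glue','file','block','driver']:
    r=finder.boxes_of(n,t); print(n,t,[(np.round(x['point'],3),round(x['conf'],2)) for x in r[:2]])
E
```

```text
{'time_s': 0.0, 'q': array([-88.1945,  21.8418,  74.3873,   0.0012,  83.8575, -12.3375]), 'qvel': array([-0.0643,  0.0524, -0.0324, -0.0268, -0.0578,  0.097 ]), 'joint_efforts': array([  0.0026, -44.8462, -23.1271,  -0.0002,   0.0048,  -0.    ]), 'position': array([ 0.1344, -0.533 ,  0.2447]), 'tool_rot': array([[ 0.9697,  0.2443, -0.    ],
       [ 0.2443, -0.9697,  0.0015],
       [ 0.0003, -0.0015, -1.    ]]), 'ft_force': array([-0.2292,  0.7918,  0.0979]), 'wrist_torque': array([-0.0268,  0.0275, -0.0119]), 'grip_width': 0.08538433147832071}
scene 57.142169489631144 260.08041076036545 189.2481691024095 [[ 0.6396  0.4691 -0.609   1.069 ]
 [ 0.7686 -0.3746  0.5186 -0.2852]
 [ 0.0152 -0.7998 -0.6001  0.5597]
 [ 0.      0.      0.      1.    ]]
top 56.018804140048736 259.9657643051302 197.8025732229737 [[-0.0132 -0.9902  0.1389  0.4856]
 [-0.9999  0.0127 -0.0046  0.1148]
 [ 0.0027 -0.1389 -0.9903  0.909 ]
 [ 0.      0.      0.      1.    ]]
wrist 61.672876637016024 254.99648164538348 189.9718688609731 [[ 0.2453 -0.9243 -0.2925  0.2082]
 [-0.9695 -0.2344 -0.0721 -0.5153]
 [-0.002   0.
[... 390 characters left out ...]
084]), 0.86)]
scene file [(array([ 0.489, -0.062,  0.013]), 0.69)]
scene block [(array([ 0.6  , -0.234,  0.032]), 0.97), (array([ 0.491, -0.06 ,  0.012]), 0.47)]
scene driver [(array([0.567, 0.325, 0.02 ]), 0.86), (array([ 0.703, -0.071,  0.081]), 0.53)]
top limb [(array([0.575, 0.069, 0.121]), 0.73)]
top vice [(array([0.576, 0.142, 0.122]), 0.69)]
top line1 [(array([0.577, 0.072, 0.128]), 0.56)]
top line4 [(array([0.577, 0.072, 0.128]), 0.56)]
top line7 [(array([0.577, 0.072, 0.128]), 0.56)]
top glue [(array([ 0.679, -0.059,  0.094]), 0.64)]
top file [(array([ 0.48 , -0.023,  0.01 ]), 0.7)]
top block [(array([ 0.582, -0.229,  0.029]), 0.93)]
top driver [(array([0.555, 0.328, 0.026]), 0.77)]
```

View pics/scene1.png

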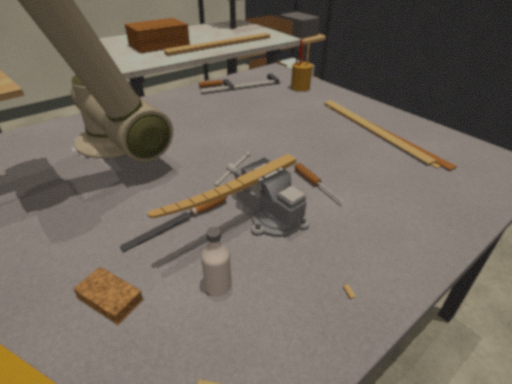

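View pics/top1.png

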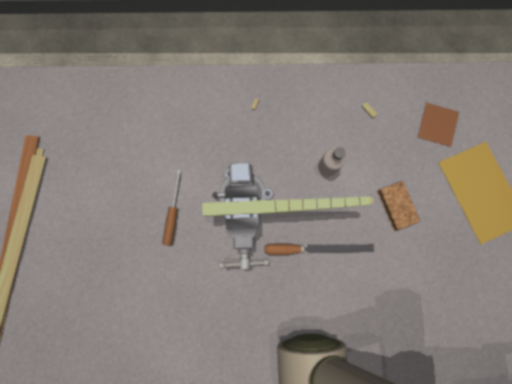

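The limb runs from the stub at about (203,208) to the tip at about (372,200) in the top picture, with seven dark lines between about x=274 and x=361. In the scene picture it runs from (295,160) to the tip at (152,213). The glue bottle and the file lie on either side of it. Next I'll segment it.

```bash
cat > seg.py <<'E'
from h import *
np.set_printoptions(precision=4,suppress=True)
for n in ['top','scene']:
    im=dict(np.load(f'pics/{n}1.png.npz')); P=pts(im)
    hsv=cv2.cvtColor(im['color'],cv2.COLOR_BGR2HSV)
    m=(P[...,2]>0.108)&(P[...,2]<0.17)&(hsv[...,1]>70)&(hsv[...,0]>10)&(hsv[...,0]<45)&(P[...,0]>.4)&(P[...,0]<.75)&(abs(P[...,1])<.35)
    k,l,st,_=cv2.connectedComponentsWithStats(m.astype(np.uint8)); j=1+np.argmax(st[1:,4]); m=l==j
    q=P[m]; c=q.mean(0); print(n,len(q),c)
    _,_,V=np.linalg.svd(q[:,:2]-c[:2],full_matrices=0); d=V[0]*(-np.sign(V[0][1])); 
    s=(q[:,:2]-c[:2])@d; w=(q[:,:2]-c[:2])@np.array([-d[1],d[0]])
    print('dir',d,np.degrees(np.arctan2(d[1],d[0])),'s',s.min(),s.max())
    print('tip',c[:2]+d*s.max(),'butt',c[:2]+d*s.min())
    for a in np.arange(s.min(),s.max(),.03):
        k=(s>=a)&(s<a+.03)
        if k.sum(): print(round(a+.015,3),'xy',c[:2]+d*(a+.015),'w',w[k].min(),w[k].max(),'z',np.median(q[k,2]))
    # bench check
    b=P[(abs(P[...,2])<.03)&(P[...,0]>.3)&(P[...,0]<.8)&(abs(P[...,1])<.4)]
    A=np.c_[b[:,:2],np.ones(len(b))]; print('bench',np.linalg.lstsq(A,b[:,2],rcond=None)[0])
    cv2.imwrite(f'pics/{n}_m.png',(m*255).astype(np.uint8))
im=cv2.imread('pics/top1.png'); cv2.imwrite('pics/topz.png',cv2.resize(im[170:240,195:380],None,fx=4,fy=4,interpolation=cv2.INTER_CUBIC))
E
python3 seg.py
```

```text
top 6 [ 0.5842 -0.1246  0.1479]
dir [ 0.7965 -0.6046] -37.198526486479494 s -0.0019329497268208435 0.002390519059309834
tip [ 0.5861 -0.1261] butt [ 0.5827 -0.1235]
0.013 xy [ 0.5946 -0.1325] w -0.001648216196081156 0.0017052239276567414 z 0.14803581884313582
bench [ 0.0026  0.0001 -0.0001]
scene 1673 [0.5796 0.0458 0.1249]
dir [ 0.038  -0.9993] -87.8249323334958 s -0.19366981530418909 0.17589760507900784
tip [ 0.5863 -0.13  ] butt [0.5723 0.2393]
-0.179 xy [0.5729 0.2243] w -0.017040971318931446 0.0128396106470032 z 0.12067175728412005
-0.149 xy [0.574  0.1943] w -0.02622203026436672 0.013679144186034818 z 0.12052973982890647
-0.119 xy [0.5751 0.1644] w -0.02663428464088707 0.012555671008170252 z 0.12086270057183751
-0.089 xy [0.5763 0.1344] w -0.03309301304715819 0.01297823865918495 z 0.12057050770761821
-0.059 xy [0.5774 0.1044] w -0.026288757532080674 0.01215636725305915 z 0.12055352654404383
-0.029 xy [0.5786 0.0744] w -0.01580698768713592 0.01215874143620427 z 0.1207482952858312
0.001 xy [0.5797 0.0444] w -0.016443767755115572 0.010824204530155987 z 0.12176430447927866
0.031 xy [0.5808 0.0145] w -0.015394382609972865 0.010163705270525571 z 0.12365906039050306
0.061 xy [ 0.582  -0.0155] w -0.015983962323310775 0.00937001255024493 z 0.1264939205111877
0.091 xy [ 0.5831 -0.0455] w -0.014389898184810044 0.008959370330785227 z 0.1300651360600042
0.121 xy [ 0.5842 -0.0755] w -0.014224131880147076 0.007671732929509496 z 0.13513689293386633
0.151 xy [ 0.5854 -0.1054] w -0.013570322713889839 0.00747090564188599 z 0.14120795190210614
0.181 xy [ 0.5865 -0.1354] w -0.010142999702462295 0.006158174868030167 z 0.1448588720580476
bench [-0.0004 -0.0007  0.0007]
```

```bash
python3 - <<'E'
import cv2
im=cv2.imread('pics/scene1.png'); cv2.imwrite('pics/scenez.png',cv2.resize(im[140:225,140:310],None,fx=4,fy=4,interpolation=cv2.INTER_CUBIC))
E
cat > seg2.py <<'E'
from h import *
np.set_printoptions(precision=4,suppress=True)
for n in ['top','scene']:
    im=dict(np.load(f'pics/{n}1.png.npz')); P=pts(im)
    hsv=cv2.cvtColor(im['color'],cv2.COLOR_BGR2HSV)
    if n=='top': print(hsv[202:206,300],hsv[208,330], P[205,270],P[202,340])
    yy=P[...,1]; s=.13-yy
    zexp=.121+np.clip(s-.075,0,None)**2*.02/.18**2
    m=(abs(P[...,2]-zexp)<.007)&(hsv[...,1]>60)&(hsv[...,0]>10)&(hsv[...,0]<65)&(abs(P[...,0]-.578)<.04)&(yy<.235)&(yy>-.16)
    q=P[m]; print(n,len(q))
    for a in np.arange(-.16,.235,.03):
        k=(q[:,1]>=a)&(q[:,1]<a+.03)
        if k.sum()>3: print('y',round(a+.015,3),'x',np.percentile(q[k,0],[2,50,98]),'mid',np.percentile(q[k,0],[2,98]).mean(),'z',np.median(q[k,2]),k.sum())
    print('y range',q[:,1].min(),q[:,1].max())
E
python3 seg2.py
```

```text
[[ 32  68 184]
 [ 32  68 184]
 [ 33  68 185]
 [ 33  68 184]] [ 25  40 140] [0.5799 0.0893 0.1201] [ 0.5828 -0.0618  0.1345]
top 1440
y -0.115 x [0.5769 0.5831 0.5897] mid 0.5832962472130439 z 0.1447206794860625 48
y -0.085 x [0.5755 0.5843 0.5908] mid 0.5831060470280227 z 0.13849614666388332 69
y -0.055 x [0.5742 0.5824 0.5893] mid 0.5817683117689632 z 0.13422718198165684 89
y -0.025 x [0.5729 0.5811 0.5883] mid 0.5806072984931567 z 0.1300118596615445 93
y 0.005 x [0.5714 0.5801 0.5891] mid 0.5802632258276145 z 0.12658256584940808 119
y 0.035 x [0.5679 0.5787 0.5895] mid 0.5787117262451646 z 0.12423584218937328 128
y 0.065 x [0.5661 0.577  0.5881] mid 0.5771306338994711 z 0.12304672266011973 141
y 0.095 x [0.5646 0.5773 0.5886] mid 0.57661752475598 z 0.12216570269028182 157
y 0.125 x [0.5647 0.5759 0.5874] mid 0.5760557940041695 z 0.12213509383161714 145
y 0.155 x [0.5651 0.5758 0.5852] mid 0.5751407450771553 z 0.12212240468786978 128
y 0.185 x [0.5629 0.5741 0.585 ] mid 0.5739706521871397 z 0.12254270801326117 145
y 0.215 x [0.5615 0.5725 0.5838] mid 0.5726138801887491 z 0.122280770
[... 565 characters left out ...]
 0.035 x [0.5652 0.5819 0.5904] mid 0.5777743778500892 z 0.12251479270587023 138
y 0.065 x [0.5638 0.5806 0.5901] mid 0.5769238964330479 z 0.1211654840577594 133
y 0.095 x [0.5619 0.58   0.5897] mid 0.5757671475137046 z 0.12075137281154663 125
y 0.125 x [0.5518 0.5751 0.5884] mid 0.5701073087978947 z 0.12057225473353039 122
y 0.155 x [0.5512 0.5726 0.5874] mid 0.5693027658836427 z 0.12074568449565498 113
y 0.185 x [0.5488 0.5727 0.5877] mid 0.5682666863035575 z 0.1206929210365239 109
y 0.215 x [0.5563 0.5746 0.5858] mid 0.5710460918605983 z 0.12074948174566769 102
y 0.245 x [0.5602 0.578  0.5846] mid 0.5724174876023107 z 0.12092173572564685 16
y range -0.13020872316083731 0.23492175757353634
```

View pics/topz.png

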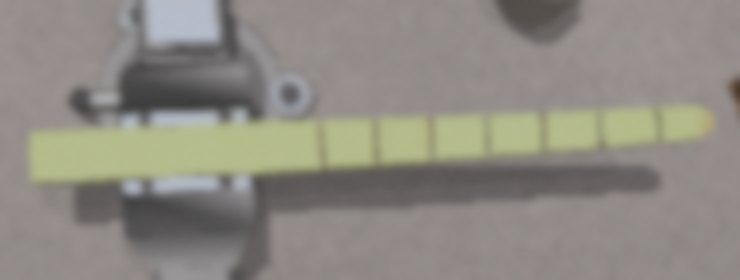

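View pics/scenez.png

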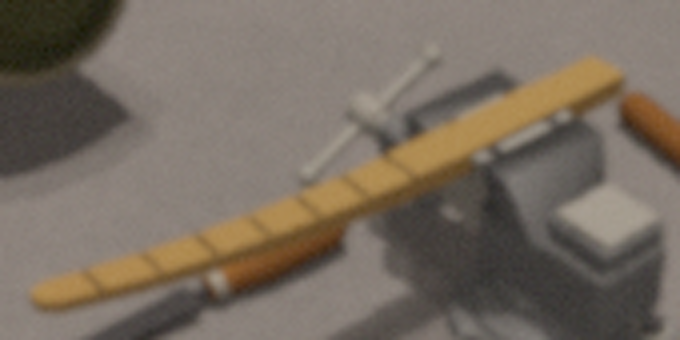

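View pics/wrist1.png

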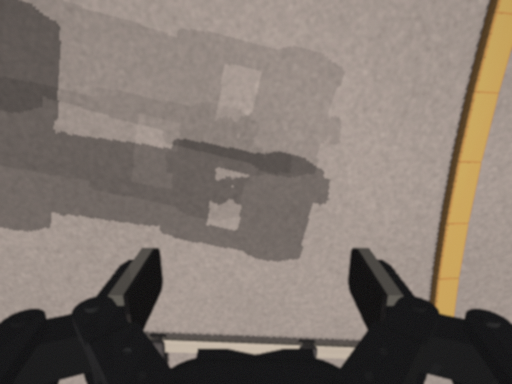

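```bash
cat > lines.py <<'E'
from h import *
np.set_printoptions(precision=4,suppress=True)
im=dict(np.load('pics/top1.png.npz')); P=pts(im)
f=192/np.tan(np.radians(im['fov_y'])/2); T=im['cam_to_world']
U=np.array([322,376,431,488,544,601,660])/4+195-.375
V=np.array([145,142,138,134,131,128,124])/4+170-.375
s=np.array([75,105,135,165,195,225,255])/1000
z=.122+np.clip(s-.075,0,None)**2*.02/.18**2
R=[]
for u,v,zz in zip(U,V,z):
    r=T[:3,:3]@np.array([(u-im['cx'])/f,(v-im['cy'])/f,1]); k=(zz-T[2,3])/r[2]; R.append(T[:3,3]+k*r)
R=np.array(R); print(R)
print(np.polyfit(s,R[:,1],1),np.polyfit(R[:,1],R[:,0],1))
im=dict(np.load('pics/scene1.png.npz'));f=192/np.tan(np.radians(im['fov_y'])/2); T=im['cam_to_world']
# scene lines (zoom 4, offset 140,140): midpoints
U=np.array([402,358,310,262,208,152,93])/4+140-.375; V=np.array([163,187,206,226,245,265,284])/4+140-.375
R=[]
for u,v,zz in zip(U,V,z):
    r=T[:3,:3]@np.array([(u-im['cx'])/f,(v-im['cy'])/f,1]); k=(zz-T[2,3])/r[2]; R.append(T[:3,3]+k*r)
R=np.array(R); print(R);print(np.polyfit(s,R[:,1],1),np.polyfit(R[:,1],R[:,0],1))
E
python3 lines.py
```

```text
[[ 0.5776  0.0782  0.122 ]
 [ 0.5788  0.0485  0.1226]
 [ 0.5805  0.0185  0.1242]
 [ 0.5819 -0.0124  0.127 ]
 [ 0.5827 -0.0422  0.1309]
 [ 0.5833 -0.0721  0.1359]
 [ 0.5843 -0.1024  0.142 ]]
[-1.0043  0.1537] [-0.0369  0.5809]
[[ 0.5739  0.08    0.122 ]
 [ 0.5775  0.0486  0.1226]
 [ 0.5774  0.0187  0.1242]
 [ 0.5793 -0.0111  0.127 ]
 [ 0.5801 -0.0419  0.1309]
 [ 0.5824 -0.0729  0.1359]
 [ 0.5847 -0.1034  0.142 ]]
[-1.0164  0.156 ] [-0.0526  0.5787]
```

```bash
cat > plan.py <<'E'
import numpy as np
from scipy.spatial.transform import Rotation as Ro, Slerp
def target_R(az_deg):
    a=np.radians(az_deg); x=np.array([np.cos(a),np.sin(a),0]); z=np.array([0,0,-1.]); return np.stack([x,np.cross(z,x),z],1)
def rows(p0,R0,p1,R1,n):
    sl=Slerp([0,1],Ro.from_matrix([R0,R1])); out=[]; p=np.array(p0,float); R=np.array(R0)
    for i in range(1,n+1):
        tp=p0+(np.array(p1)-p0)*i/n; tR=sl(i/n).as_matrix()
        d=np.round(R.T@(tp-p),4); r=np.round(Ro.from_matrix(R.T@tR).as_rotvec(),4)
        out.append(dict(x=d[0],y=d[1],z=d[2],rx=r[0],ry=r[1],rz=r[2]))
        p=p+R@d; R=R@Ro.from_rotvec(r).as_matrix()
    return out,p,R
E
python3 - <<'E'
from plan import *
from rig import env
s=env.observe(); p0=s['position'];R0=s['tool_rot']
o,p,R=rows(p0,R0,[.5775,.079,.235],target_R(92.0),14)
for r in o: print({k:float(v) for k,v in r.items()})
print(p,R)
E
```

```text
{'x': 0.0414, 'y': -0.0347, 'z': 0.0007, 'rx': 0.0, 'ry': 0.0, 'rz': -0.0971}
{'x': 0.0445, 'y': -0.0305, 'z': 0.0008, 'rx': 0.0, 'ry': 0.0, 'rz': -0.097}
{'x': 0.0473, 'y': -0.026, 'z': 0.0007, 'rx': 0.0, 'ry': 0.0, 'rz': -0.0971}
{'x': 0.0496, 'y': -0.0214, 'z': 0.0007, 'rx': 0.0, 'ry': 0.0, 'rz': -0.0971}
{'x': 0.0514, 'y': -0.0164, 'z': 0.0008, 'rx': 0.0, 'ry': 0.0, 'rz': -0.097}
{'x': 0.0528, 'y': -0.0114, 'z': 0.0007, 'rx': 0.0, 'ry': 0.0, 'rz': -0.0971}
{'x': 0.0536, 'y': -0.0062, 'z': 0.0007, 'rx': 0.0, 'ry': 0.0, 'rz': -0.0971}
{'x': 0.054, 'y': -0.001, 'z': 0.0008, 'rx': 0.0, 'ry': 0.0, 'rz': -0.097}
{'x': 0.0538, 'y': 0.0043, 'z': 0.0007, 'rx': 0.0, 'ry': 0.0001, 'rz': -0.0971}
{'x': 0.0532, 'y': 0.0095, 'z': 0.0008, 'rx': 0.0, 'ry': -0.0, 'rz': -0.0971}
{'x': 0.052, 'y': 0.0145, 'z': 0.0007, 'rx': 0.0, 'ry': -0.0, 'rz': -0.097}
{'x': 0.0503, 'y': 0.0196, 'z': 0.0007, 'rx': 0.0, 'ry': -0.0, 'rz': -0.0971}
{'x': 0.0482, 'y': 0.0243, 'z': 0.0008, 'rx': 0.0, 'ry': -0.0, 'rz': -0.0971}
{'x': 0.0456, 'y': 0.0289, 'z': 0.0007, 'rx': 0.0001, 'ry': -0.0, 'rz': -0.097}
[0.57754736 0.07896049 0.23501735] [[-3.48829070e-02  9.99391405e-01 -4.74862587e-05]
 [ 9.99391406e-01  3.48829074e-02  6.85199045e-06]
 [ 8.50427913e-06 -4.72183415e-05 -9.99999999e-01]]
```

>>> play_rows(commands=[{"grip": 1, "x": 0.0414, "y": -0.0347, "z": 0.0007, "rz": -0.097}, {"grip": 1, "x": 0.0445, "y": -0.0305, "z": 0.0007, "rz": -0.097}, {"grip": 1, "x": 0.0473, "y": -0.026, "z": 0.0007, "rz": -0.097}, {"grip": 1, "x": 0.0496, "y": -0.0214, "z": 0.0007, "rz": -0.097}, {"grip": 1, "x": 0.0514, "y": -0.0164, "z": 0.0007, "rz": -0.097}, {"grip": 1, "x": 0.0528, "y": -0.0114, "z": 0.0007, "rz": -0.097}, {"grip": 1, "x": 0.0536, "y": -0.0062, "z": 0.0007, "rz": -0.097}, {"grip": 1, "x": 0.054, "y": -0.001, "z": 0.0007, "rz": -0.097}, {"grip": 1, "x": 0.0538, "y": 0.0043, "z": 0.0007, "rz": -0.097}, {"grip": 1, "x": 0.0532, "y": 0.0095, "z": 0.0007, "rz": -0.097}, {"grip": 1, "x": 0.052, "y": 0.0145, "z": 0.0007, "rz": -0.097}, {"grip": 1, "x": 0.0503, "y": 0.0196, "z": 0.0007, "rz": -0.097}], squeeze=20)

```text
invalid input at $.commands[0]: expected keys grip, x, y, z, rx, ry, rz
```

>>> play_rows(commands=[{"grip": 1, "x": 0.0482, "y": 0.0243, "z": 0.0007, "rz": -0.097}, {"grip": 1, "x": 0.0456, "y": 0.0289, "z": 0.0007, "rz": -0.097}, {"grip": 1}, {"grip": 1}])

```text
invalid input at $.commands[0]: expected keys grip, x, y, z, rx, ry, rz
```

```bash
python3 - <<'E'
from h import *
np.set_printoptions(precision=4,suppress=True)
im=snap('wrist','w2.png'); s=env.observe()
for k in ['time_s','q','position','tool_rot','ft_force','grip_width']: print(k,s[k])
snap('scene','s2.png');s=env.observe();print(s['ft_force'])
E
```

```text
time_s 1.1
q [-88.1959  21.8053  74.3354   0.0006  83.8559 -12.3353]
position [ 0.1344 -0.5333  0.2453]
tool_rot [[ 0.9697  0.2443  0.    ]
 [ 0.2443 -0.9697 -0.0001]
 [-0.      0.0001 -1.    ]]
ft_force [-0.4105  1.0999  0.6142]
grip_width 0.08490549409221762
[ 0.0568 -0.2718 -0.145 ]
```

View pics/w2.png

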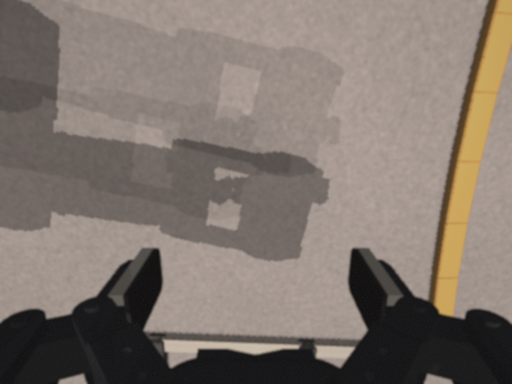

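View pics/s2.png

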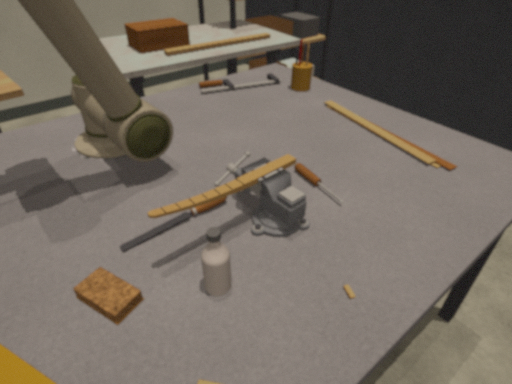

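The move was refused because every key is required, and the pictures show nothing changed. I'm resending it with complete rows.

>>> play_rows(commands=[{"grip": 1, "x": 0.0414, "y": -0.0347, "z": 0.0007, "rx": 0, "ry": 0, "rz": -0.097}, {"grip": 1, "x": 0.0445, "y": -0.0305, "z": 0.0007, "rx": 0, "ry": 0, "rz": -0.097}, {"grip": 1, "x": 0.0473, "y": -0.026, "z": 0.0007, "rx": 0, "ry": 0, "rz": -0.097}, {"grip": 1, "x": 0.0496, "y": -0.0214, "z": 0.0007, "rx": 0, "ry": 0, "rz": -0.097}, {"grip": 1, "x": 0.0514, "y": -0.0164, "z": 0.0007, "rx": 0, "ry": 0, "rz": -0.097}, {"grip": 1, "x": 0.0528, "y": -0.0114, "z": 0.0007, "rx": 0, "ry": 0, "rz": -0.097}, {"grip": 1, "x": 0.0536, "y": -0.0062, "z": 0.0007, "rx": 0, "ry": 0, "rz": -0.097}, {"grip": 1, "x": 0.054, "y": -0.001, "z": 0.0007, "rx": 0, "ry": 0, "rz": -0.097}, {"grip": 1, "x": 0.0538, "y": 0.0043, "z": 0.0007, "rx": 0, "ry": 0, "rz": -0.097}, {"grip": 1, "x": 0.0532, "y": 0.0095, "z": 0.0007, "rx": 0, "ry": 0, "rz": -0.097}, {"grip": 1, "x": 0.052, "y": 0.0145, "z": 0.0007, "rx": 0, "ry": 0, "rz": -0.097}, {"grip": 1, "x": 0.0503, "y": 0.0196, "z": 0.0007, "rx": 0, "ry": 0, "rz": -0.097}], squeeze=20)

```text
time_s: 2.65
position: [0.5153, -0.0069, 0.237]
tool_rot: [[0.156, 0.988, 0.0], [0.988, -0.156, -0.0], [-0.0, 0.0, -1.0]]
ft_force: [1.4, -0.1, 1.0]
grip_width: 0.0
```

>>> play_rows(commands=[{"grip": 1, "x": 0.0482, "y": 0.0243, "z": 0.0007, "rx": 0, "ry": 0, "rz": -0.097}, {"grip": 1, "x": 0.0456, "y": 0.0289, "z": 0.0007, "rx": 0, "ry": 0, "rz": -0.097}, {"grip": 1, "x": 0, "y": 0, "z": 0, "rx": 0, "ry": 0, "rz": 0}, {"grip": 1, "x": 0, "y": 0, "z": 0, "rx": 0, "ry": 0, "rz": 0}])

```text
time_s: 3.15
position: [0.5775, 0.0786, 0.2353]
tool_rot: [[-0.034, 0.999, -0.001], [0.999, 0.034, -0.0], [-0.0, -0.001, -1.0]]
ft_force: [-0.5, -0.4, -0.1]
grip_width: -0.0001
```

```bash
python3 - <<'E'
from h import *
np.set_printoptions(precision=4,suppress=True)
im=snap('wrist','w3.png'); s=env.observe()
for k in ['time_s','q','position','tool_rot','ft_force','grip_width']: print(k,s[k])
snap('scene','s3.png');s=env.observe();print(s['ft_force'])
E
```

```text
time_s 3.2
q [-3.9226 25.5109 69.9216 -0.0121 84.5806 -5.8056]
position [0.5774 0.0781 0.2356]
tool_rot [[-0.0329  0.9995 -0.0002]
 [ 0.9995  0.0329 -0.0002]
 [-0.0002 -0.0002 -1.    ]]
ft_force [ 0.0201  1.1371 -0.3487]
grip_width -0.00038006035667118124
[-0.3586  0.2397  0.7208]
```

View pics/w3.png

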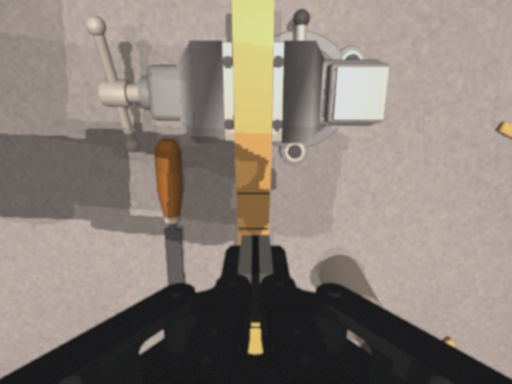

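View pics/s3.png

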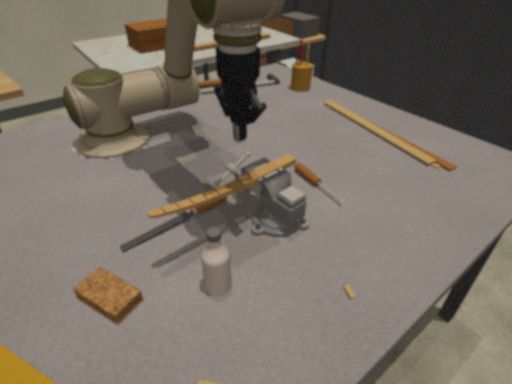

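In the wrist picture, line 1 is at about (253,193) and line 2 at about (252,228). The limb is centred at column ~254 and the shut fingers at ~255. I'll refine with this view.

```bash
cat > wl.py <<'E'
from h import *
import sys
np.set_printoptions(precision=4,suppress=True)
im=dict(np.load(f'pics/{sys.argv[1]}.png.npz')); P=pts(im); c=im['color'].astype(int)
hsv=cv2.cvtColor(im['color'],cv2.COLOR_BGR2HSV)
for r in range(int(sys.argv[2]),int(sys.argv[3]),int(sys.argv[4])):
    k=np.where((hsv[r,200:310,1]>90)&(P[r,200:310,2]>.105))[0]+200
    if len(k)>5: print(r,k.min(),k.max(),'mid',P[r,(k.min()+k.max())//2],'edges',P[r,k.min(),0],P[r,k.max(),0],'brt',c[r,k.min()+6:k.max()-5].mean())
E
python3 wl.py w3 10 180 20;  python3 wl.py w3 186 232 2
```

```text
10 235 271 mid [0.5709 0.2049 0.1206] edges 0.5587450713416905 0.5829538449114455 brt 193.18666666666667
50 233 271 mid [0.571  0.18   0.1216] edges 0.5578384300837551 0.5841233694077009 brt 187.35802469135803
70 234 271 mid [0.5714 0.1671 0.1215] edges 0.5586941149022168 0.5847569633132363 brt 185.83333333333334
90 234 271 mid [0.5719 0.1536 0.1217] edges 0.5588597075775498 0.5854824713200678 brt 184.2051282051282
110 235 271 mid [0.573  0.1397 0.1204] edges 0.5599039511126089 0.5861403372325247 brt 182.64
130 235 271 mid [0.5735 0.125  0.1188] edges 0.5601395028494247 0.5868992238889649 brt 180.88
150 235 270 mid [0.5732 0.11   0.1199] edges 0.5602731358218921 0.5869097213368861 brt 143.5
170 235 270 mid [0.5737 0.0947 0.1213] edges 0.5606026874933657 0.5876208181362144 brt 112.88888888888889
186 236 269 mid [0.5741 0.0819 0.1215] edges 0.5615862677108161 0.5874662050842455 brt 110.77272727272727
188 236 269 mid [0.5742 0.08   0.1208] edges 0.5616168272770093 0.5876063952543895 brt 104.78787878787878
190 237 269 mid [0.575  0.0783 0.1206] edges 0.5624697759531584 0.5876193988916298
[... 1393 characters left out ...]
575  0.0543 0.1201] edges 0.5629423221056784 0.587925946953806 brt 97.16666666666667
220 237 268 mid [0.5751 0.0535 0.1223] edges 0.5628916739561274 0.5879974686844891 brt 97.31666666666666
222 237 268 mid [0.5751 0.0516 0.1221] edges 0.5629557207659867 0.5880702879494493 brt 98.2
224 238 268 mid [0.576  0.0495 0.1213] edges 0.5637682750264605 0.5882082280807746 brt 98.12280701754386
226 238 268 mid [0.576  0.0485 0.1229] edges 0.5638296297026182 0.5882185882219378 brt 93.96491228070175
228 238 267 mid [0.5753 0.0466 0.1226] edges 0.563967844089586 0.5875216095498126 brt 65.55555555555556
230 238 267 mid [0.5753 0.0448 0.1226] edges 0.5639221773425029 0.5876577493129066 brt 91.87037037037037
```

>>> play_rows(commands=[{"grip": 1, "x": 0.001, "y": -0.0015, "z": 0.026, "rx": 0, "ry": 0, "rz": 0}, {"grip": 1, "x": 0, "y": 0, "z": 0.03, "rx": 0, "ry": 0, "rz": 0}, {"grip": 1, "x": 0, "y": 0, "z": 0.024, "rx": 0, "ry": 0, "rz": 0}, {"grip": 1, "x": 0, "y": 0, "z": 0.012, "rx": 0, "ry": 0, "rz": 0}, {"grip": 1, "x": 0, "y": 0, "z": 0.004, "rx": 0, "ry": 0, "rz": 0}, {"grip": 1, "x": 0, "y": 0, "z": 0, "rx": 0, "ry": 0, "rz": 0}])

```text
time_s: 4.0
position: [0.5765, 0.0795, 0.1402]
tool_rot: [[-0.034, 0.999, 0.001], [0.999, 0.034, -0.0], [-0.0, 0.001, -1.0]]
ft_force: [-0.6, 0.4, 0.2]
grip_width: 0.0001
```

```bash
cat > rd.py <<'E'
from h import *
import sys
np.set_printoptions(precision=4,suppress=True)
n=int(sys.argv[1]); F=[];W=[];X=[];J=[]
for i in range(n):
    im=optics.get_image('wrist'); s=env.observe(); F.append(s['ft_force']);W.append(s['wrist_torque']);X.append(s['position']);J.append(s['joint_efforts'])
F=np.array(F);print('t',s['time_s'],'F',F.mean(0),'sd',F.std(0)/n**.5,'W',np.mean(W,0),'sdW',np.std(W,0)/n**.5)
print('pos',np.mean(X,0),'J',np.mean(J,0)); print(s['tool_rot'][:,2],s['tool_rot'][:,0])
if len(sys.argv)>2: cv2.imwrite('pics/'+sys.argv[2]+'.png',im['color']); np.savez('pics/'+sys.argv[2]+'.png.npz',**im)
E
python3 rd.py 10 w4
```

```text
t 4.5 F [-0.0373  0.07    0.1567] sd [0.1907 0.1321 0.1097] W [-0.0043  0.0104  0.0066] sdW [0.0085 0.0076 0.0068]
pos [0.5764 0.0797 0.14  ] J [ -0.0416 -49.8492 -20.4627  -0.0013  -0.0011   0.    ]
[ 0.0001 -0.     -1.    ] [-0.0341  0.9994 -0.    ]
```

View pics/w4.png

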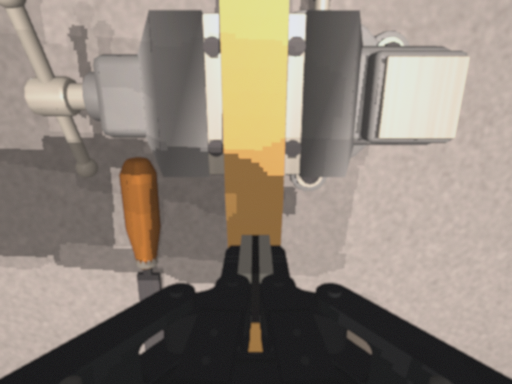

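The limb, at columns 229–281, is centred on the finger seam at column 255. Now I'll creep down.

>>> play_rows(commands=[{"grip": 1, "x": 0, "y": 0, "z": 0.0015, "rx": 0, "ry": 0, "rz": 0}, {"grip": 1, "x": 0, "y": 0, "z": 0.001, "rx": 0, "ry": 0, "rz": 0}])

```text
time_s: 4.75
position: [0.5762, 0.0797, 0.1369]
tool_rot: [[-0.034, 0.999, -0.0], [0.999, 0.034, 0.0], [0.0, -0.0, -1.0]]
ft_force: [-0.5, 0.0, -0.2]
grip_width: -0.0002
```

```bash
sed -i "s/'J',np.mean(J,0))/'J',np.mean(J,0)[1:3],'sdJ',(np.std(J,0)\/n**.5)[1:3],'sdX',np.std(X,0))/" rd.py; python3 rd.py 6
```

```text
t 5.05 F [-0.035  -0.1184 -0.2179] sd [0.1296 0.2173 0.1306] W [-0.0008  0.0059 -0.0012] sdW [0.0046 0.0141 0.0098]
pos [0.5762 0.0797 0.1369] J [-50.0147 -20.3961] sdJ [0.0796 0.0391] sdX [0.     0.     0.0001]
[ 0. -0. -1.] [-0.034   0.9994 -0.    ]
```

>>> play_rows(commands=[{"grip": 1, "x": 0, "y": 0, "z": 0.0007, "rx": 0, "ry": 0, "rz": 0}, {"grip": 1, "x": 0, "y": 0, "z": 0.0, "rx": 0, "ry": 0, "rz": 0}])

```text
time_s: 5.3
position: [0.5763, 0.0797, 0.1363]
tool_rot: [[-0.034, 0.999, -0.0], [0.999, 0.034, 0.0], [0.0, -0.0, -1.0]]
ft_force: [-0.3, -0.5, -0.1]
grip_width: 0.0001
```

```bash
python3 rd.py 6
```

```text
t 5.6 F [ 0.1275  0.3981 -0.0368] sd [0.127  0.2392 0.1417] W [ 0.0098 -0.0088  0.005 ] sdW [0.0088 0.0123 0.0116]
pos [0.5763 0.0797 0.1363] J [-49.9726 -20.35  ] sdJ [0.0066 0.0043] sdX [0. 0. 0.]
[-0. -0. -1.] [-0.034   0.9994 -0.    ]
```

>>> play_rows(commands=[{"grip": 1, "x": 0, "y": 0, "z": 0.0006, "rx": 0, "ry": 0, "rz": 0}, {"grip": 1, "x": 0, "y": 0, "z": 0.0, "rx": 0, "ry": 0, "rz": 0}])

```text
time_s: 5.85
position: [0.5763, 0.0797, 0.1358]
tool_rot: [[-0.034, 0.999, 0.0], [0.999, 0.034, -0.0], [-0.0, 0.0, -1.0]]
ft_force: [-0.3, 0.3, 1.4]
grip_width: -0.0
```

```bash
python3 rd.py 6
```

```text
t 6.15 F [-0.7865 -0.0654  0.8831] sd [0.2409 0.1258 0.0934] W [-0.0146  0.0743 -0.0089] sdW [0.0076 0.0136 0.0128]
pos [0.5763 0.0797 0.1358] J [-49.3011 -20.132 ] sdJ [0.004  0.0041] sdX [0. 0. 0.]
[ 0.0001  0.     -1.    ] [-0.0341  0.9994  0.    ]
```

>>> play_rows(commands=[{"grip": 1, "x": 0, "y": 0, "z": 0.0006, "rx": 0, "ry": 0, "rz": 0}, {"grip": 1, "x": 0, "y": 0, "z": 0.0, "rx": 0, "ry": 0, "rz": 0}])

```text
time_s: 6.4
position: [0.5763, 0.0797, 0.1353]
tool_rot: [[-0.034, 0.999, 0.0], [0.999, 0.034, 0.0], [-0.0, 0.0, -1.0]]
ft_force: [-1.3, 0.5, 2.8]
grip_width: -0.0002
```

```bash
python3 rd.py 6
```

```text
t 6.7 F [-0.293   0.1479  2.9599] sd [0.2996 0.2447 0.0616] W [ 0.0129  0.1352 -0.0063] sdW [0.0036 0.013  0.013 ]
pos [0.5763 0.0797 0.1352] J [-48.3349 -19.8135] sdJ [0.0124 0.0097] sdX [0. 0. 0.]
[ 0.0002 -0.0001 -1.    ] [-0.034   0.9994 -0.0001]
```

>>> play_rows(commands=[{"grip": 1, "x": -0.001, "y": 0, "z": -0.0003, "rx": 0, "ry": 0, "rz": 0}, {"grip": 1, "x": -0.002, "y": 0, "z": -4e-05, "rx": 0, "ry": 0, "rz": 0}, {"grip": 1, "x": -0.002, "y": 0, "z": -4e-05, "rx": 0, "ry": 0, "rz": 0}, {"grip": 1, "x": -0.002, "y": 0, "z": -4e-05, "rx": 0, "ry": 0, "rz": 0}, {"grip": 1, "x": -0.002, "y": 0, "z": -4e-05, "rx": 0, "ry": 0, "rz": 0}, {"grip": 1, "x": -0.002, "y": 0, "z": -4e-05, "rx": 0, "ry": 0, "rz": 0}, {"grip": 1, "x": -0.002, "y": 0, "z": -5e-05, "rx": 0, "ry": 0, "rz": 0}, {"grip": 1, "x": -0.002, "y": 0, "z": -5e-05, "rx": 0, "ry": 0, "rz": 0}, {"grip": 1, "x": -0.002, "y": 0, "z": -5e-05, "rx": 0, "ry": 0, "rz": 0}, {"grip": 1, "x": -0.002, "y": 0, "z": -5e-05, "rx": 0, "ry": 0, "rz": 0}, {"grip": 1, "x": -0.002, "y": 0, "z": -5e-05, "rx": 0, "ry": 0, "rz": 0}, {"grip": 1, "x": -0.002, "y": 0, "z": -5e-05, "rx": 0, "ry": 0, "rz": 0}])

```text
time_s: 8.2
position: [0.577, 0.0566, 0.1359]
tool_rot: [[-0.034, 0.999, -0.0], [0.999, 0.034, 0.0], [0.0, -0.0, -1.0]]
ft_force: [-0.3, 2.1, 2.0]
grip_width: 0.0003
```

```bash
python3 rd.py 5
```

```text
t 8.45 F [0.0704 0.1496 1.9684] sd [0.3106 0.4355 0.1724] W [-0.0431 -0.006   0.0044] sdW [0.0617 0.0096 0.0072]
pos [0.5771 0.0565 0.1359] J [-48.8835 -19.8522] sdJ [0.0164 0.0059] sdX [0. 0. 0.]
[ 0.     -0.0005 -1.    ] [-0.0339  0.9994 -0.0005]
```

>>> play_rows(commands=[{"grip": 1, "x": -0.002, "y": 0, "z": -0.0003, "rx": 0, "ry": 0, "rz": 0}, {"grip": 1, "x": -0.002, "y": 0, "z": -0.0001, "rx": 0, "ry": 0, "rz": 0}, {"grip": 1, "x": -0.002, "y": 0, "z": -0.0001, "rx": 0, "ry": 0, "rz": 0}, {"grip": 1, "x": -0.002, "y": 0, "z": -0.0001, "rx": 0, "ry": 0, "rz": 0}, {"grip": 1, "x": -0.002, "y": 0, "z": -0.0001, "rx": 0, "ry": 0, "rz": 0}, {"grip": 1, "x": -0.002, "y": 0, "z": -0.0001, "rx": 0, "ry": 0, "rz": 0}, {"grip": 1, "x": -0.002, "y": 0, "z": -0.00015, "rx": 0, "ry": 0, "rz": 0}, {"grip": 1, "x": -0.002, "y": 0, "z": -0.00015, "rx": 0, "ry": 0, "rz": 0}, {"grip": 1, "x": -0.002, "y": 0, "z": -0.00015, "rx": 0, "ry": 0, "rz": 0}, {"grip": 1, "x": -0.002, "y": 0, "z": -0.00015, "rx": 0, "ry": 0, "rz": 0}, {"grip": 1, "x": -0.002, "y": 0, "z": -0.00015, "rx": 0, "ry": 0, "rz": 0}, {"grip": 1, "x": -0.002, "y": 0, "z": -0.00015, "rx": 0, "ry": 0, "rz": 0}])

```text
time_s: 9.95
position: [0.5779, 0.0326, 0.1376]
tool_rot: [[-0.034, 0.999, -0.0], [0.999, 0.034, -0.0], [-0.0, -0.0, -1.0]]
ft_force: [0.5, -0.1, 1.3]
grip_width: 0.0002
```

```bash
python3 rd.py 5 w5; python3 wl.py w5 150 240 20
```

```text
t 10.2 F [ 0.258  -0.5657  0.9222] sd [0.0865 0.161  0.2169] W [-0.0561  0.0131 -0.0022] sdW [0.0416 0.0098 0.007 ]
pos [0.5779 0.0325 0.1376] J [-49.1956 -20.078 ] sdJ [0.0134 0.0065] sdX [0.     0.0001 0.    ]
[ 0.     -0.0003 -1.    ] [-0.0339  0.9994 -0.0003]
150 224 282 mid [0.5746 0.0819 0.1203] edges 0.5614472373209718 0.5877263338267711 brt 170.87943262411346
170 226 281 mid [0.5749 0.0726 0.1204] edges 0.5624748061559349 0.5878068015077992 brt 114.65151515151516
190 226 280 mid [0.5752 0.0628 0.1198] edges 0.5625942478369714 0.5878871664607134 brt 109.24031007751938
210 227 280 mid [0.5756 0.0529 0.1206] edges 0.5631552217466496 0.5885574287956988 brt 104.72222222222223
230 229 279 mid [0.5764 0.0428 0.1213] edges 0.5641351335483331 0.588600427756028 brt 101.3076923076923
```

View pics/w5.png

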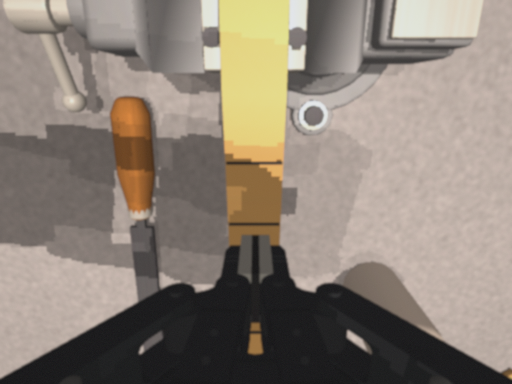

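The fingers are still centred on the limb (columns 229–279, seam at 255). Lines 1 and 2 are behind them, at rows 162 and 224, and the force is about 0.9 N as planned.

>>> play_rows(commands=[{"grip": 1, "x": -0.002, "y": 0, "z": -0.00012, "rx": 0, "ry": 0, "rz": 0}, {"grip": 1, "x": -0.002, "y": 0, "z": -0.00012, "rx": 0, "ry": 0, "rz": 0}, {"grip": 1, "x": -0.002, "y": 0, "z": -0.00012, "rx": 0, "ry": 0, "rz": 0}, {"grip": 1, "x": -0.002, "y": 0, "z": -0.00012, "rx": 0, "ry": 0, "rz": 0}, {"grip": 1, "x": -0.002, "y": 0, "z": -0.00012, "rx": 0, "ry": 0, "rz": 0}, {"grip": 1, "x": -0.002, "y": 0, "z": -0.00012, "rx": 0, "ry": 0, "rz": 0}, {"grip": 1, "x": -0.002, "y": 0, "z": -0.00016, "rx": 0, "ry": 0, "rz": 0}, {"grip": 1, "x": -0.002, "y": 0, "z": -0.00016, "rx": 0, "ry": 0, "rz": 0}, {"grip": 1, "x": -0.002, "y": 0, "z": -0.00016, "rx": 0, "ry": 0, "rz": 0}, {"grip": 1, "x": -0.002, "y": 0, "z": -0.00016, "rx": 0, "ry": 0, "rz": 0}, {"grip": 1, "x": -0.002, "y": 0, "z": -0.00016, "rx": 0, "ry": 0, "rz": 0}, {"grip": 1, "x": -0.002, "y": 0, "z": -0.00016, "rx": 0, "ry": 0, "rz": 0}])

```text
time_s: 11.7
position: [0.5787, 0.0087, 0.1393]
tool_rot: [[-0.034, 0.999, 0.0], [0.999, 0.034, 0.0], [0.0, 0.0, -1.0]]
ft_force: [0.1, 0.4, 1.1]
grip_width: 0.0001
```

```bash
python3 rd.py 6
```

```text
t 12.0 F [-0.0421 -0.3885  0.6482] sd [0.1678 0.0779 0.1912] W [-0.0466 -0.0197 -0.0109] sdW [0.0293 0.0095 0.0093]
pos [0.5787 0.0086 0.1393] J [-49.2014 -20.1464] sdJ [0.0138 0.007 ] sdX [0.     0.0001 0.    ]
[ 0.     -0.0002 -1.    ] [-0.034   0.9994 -0.0002]
```

>>> play_rows(commands=[{"grip": 1, "x": -0.002, "y": 0, "z": -0.00016, "rx": 0, "ry": 0, "rz": 0}, {"grip": 1, "x": -0.002, "y": 0, "z": -0.00016, "rx": 0, "ry": 0, "rz": 0}, {"grip": 1, "x": -0.002, "y": 0, "z": -0.00016, "rx": 0, "ry": 0, "rz": 0}, {"grip": 1, "x": -0.002, "y": 0, "z": -0.00016, "rx": 0, "ry": 0, "rz": 0}, {"grip": 1, "x": -0.002, "y": 0, "z": -0.00016, "rx": 0, "ry": 0, "rz": 0}, {"grip": 1, "x": -0.002, "y": 0, "z": -0.00016, "rx": 0, "ry": 0, "rz": 0}, {"grip": 1, "x": -0.002, "y": 0, "z": -0.0002, "rx": 0, "ry": 0, "rz": 0}, {"grip": 1, "x": -0.002, "y": 0, "z": -0.0002, "rx": 0, "ry": 0, "rz": 0}, {"grip": 1, "x": -0.002, "y": 0, "z": -0.0002, "rx": 0, "ry": 0, "rz": 0}, {"grip": 1, "x": -0.002, "y": 0, "z": -0.0002, "rx": 0, "ry": 0, "rz": 0}, {"grip": 1, "x": -0.002, "y": 0, "z": -0.0002, "rx": 0, "ry": 0, "rz": 0}, {"grip": 1, "x": -0.002, "y": 0, "z": -0.0002, "rx": 0, "ry": 0, "rz": 0}])

```text
time_s: 13.5
position: [0.5795, -0.0153, 0.1415]
tool_rot: [[-0.034, 0.999, -0.0], [0.999, 0.034, 0.0], [0.0, -0.0, -1.0]]
ft_force: [-0.3, 0.7, 1.0]
grip_width: 0.0001
```

```bash
python3 rd.py 8 w6; python3 - <<'E'
from h import *
snap('scene','s6.png'); im=cv2.imread('pics/s6.png'); cv2.imwrite('pics/s6z.png',cv2.resize(im[60:230,130:320],None,fx=3.5,fy=3.5,interpolation=cv2.INTER_CUBIC))
E
```

```text
t 13.9 F [-0.0155 -0.4445  1.0151] sd [0.1294 0.2021 0.1714] W [-0.0709  0.0073 -0.0016] sdW [0.0223 0.0106 0.009 ]
pos [ 0.5795 -0.0154  0.1415] J [-49.2156 -20.2165] sdJ [0.011  0.0096] sdX [0.     0.0001 0.    ]
[ 0.0001 -0.0002 -1.    ] [-0.034   0.9994 -0.0002]
```

View pics/s6z.png

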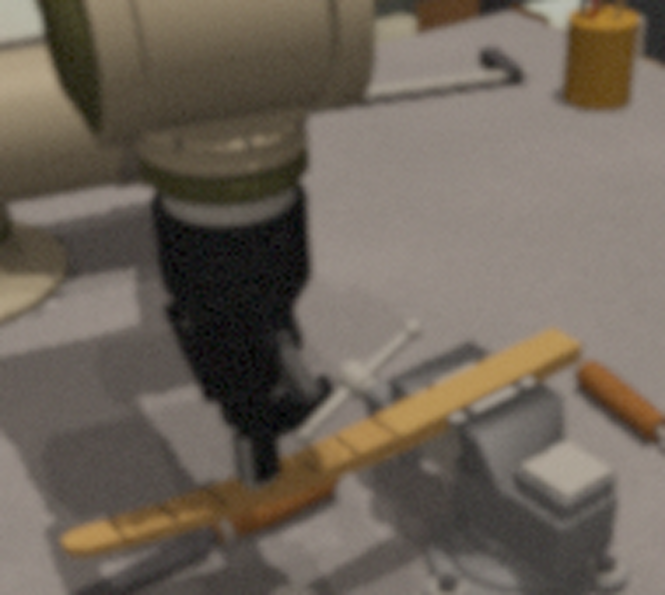

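View pics/w6.png

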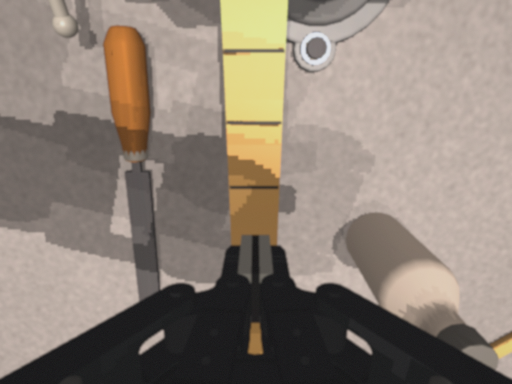

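The scene picture shows the fingertips resting on the limb near line 4. In the wrist picture the limb is centred, with three lines passed at rows 50, 123 and 187. Force is 1.0 N, so I'll continue.

>>> play_rows(commands=[{"grip": 1, "x": -0.002, "y": 0, "z": -0.00024, "rx": 0, "ry": 0, "rz": 0}, {"grip": 1, "x": -0.002, "y": 0, "z": -0.00024, "rx": 0, "ry": 0, "rz": 0}, {"grip": 1, "x": -0.002, "y": 0, "z": -0.00024, "rx": 0, "ry": 0, "rz": 0}, {"grip": 1, "x": -0.002, "y": 0, "z": -0.00024, "rx": 0, "ry": 0, "rz": 0}, {"grip": 1, "x": -0.002, "y": 0, "z": -0.00024, "rx": 0, "ry": 0, "rz": 0}, {"grip": 1, "x": -0.002, "y": 0, "z": -0.00024, "rx": 0, "ry": 0, "rz": 0}, {"grip": 1, "x": -0.002, "y": 0, "z": -0.00028, "rx": 0, "ry": 0, "rz": 0}, {"grip": 1, "x": -0.002, "y": 0, "z": -0.00028, "rx": 0, "ry": 0, "rz": 0}, {"grip": 1, "x": -0.002, "y": 0, "z": -0.00028, "rx": 0, "ry": 0, "rz": 0}, {"grip": 1, "x": -0.002, "y": 0, "z": -0.00028, "rx": 0, "ry": 0, "rz": 0}, {"grip": 1, "x": -0.002, "y": 0, "z": -0.00028, "rx": 0, "ry": 0, "rz": 0}, {"grip": 1, "x": -0.002, "y": 0, "z": -0.00028, "rx": 0, "ry": 0, "rz": 0}])

```text
time_s: 15.45
position: [0.5803, -0.0394, 0.1446]
tool_rot: [[-0.034, 0.999, -0.0], [0.999, 0.034, -0.0], [-0.0, -0.0, -1.0]]
ft_force: [-0.7, 0.3, 0.4]
grip_width: 0.0003
```

```bash
python3 rd.py 8
```

```text
t 15.85 F [ 0.075  -0.5068  0.653 ] sd [0.168 0.258 0.119] W [-0.0479 -0.0065  0.0019] sdW [0.0114 0.0086 0.0076]
pos [ 0.5803 -0.0394  0.1446] J [-49.4289 -20.401 ] sdJ [0.0088 0.0088] sdX [0.     0.0001 0.    ]
[ 0.     -0.0001 -1.    ] [-0.0341  0.9994 -0.0001]
```

>>> play_rows(commands=[{"grip": 1, "x": -0.002, "y": 0, "z": -0.00026, "rx": 0, "ry": 0, "rz": 0}, {"grip": 1, "x": -0.002, "y": 0, "z": -0.00026, "rx": 0, "ry": 0, "rz": 0}, {"grip": 1, "x": -0.002, "y": 0, "z": -0.00026, "rx": 0, "ry": 0, "rz": 0}, {"grip": 1, "x": -0.002, "y": 0, "z": -0.00026, "rx": 0, "ry": 0, "rz": 0}, {"grip": 1, "x": -0.002, "y": 0, "z": -0.00026, "rx": 0, "ry": 0, "rz": 0}, {"grip": 1, "x": -0.002, "y": 0, "z": -0.00026, "rx": 0, "ry": 0, "rz": 0}, {"grip": 1, "x": -0.002, "y": 0, "z": -0.0003, "rx": 0, "ry": 0, "rz": 0}, {"grip": 1, "x": -0.002, "y": 0, "z": -0.0003, "rx": 0, "ry": 0, "rz": 0}, {"grip": 1, "x": -0.002, "y": 0, "z": -0.0003, "rx": 0, "ry": 0, "rz": 0}, {"grip": 1, "x": -0.002, "y": 0, "z": -0.0003, "rx": 0, "ry": 0, "rz": 0}, {"grip": 1, "x": -0.002, "y": 0, "z": -0.0003, "rx": 0, "ry": 0, "rz": 0}, {"grip": 1, "x": -0.002, "y": 0, "z": -0.0003, "rx": 0, "ry": 0, "rz": 0}])

```text
time_s: 17.35
position: [0.5811, -0.0633, 0.148]
tool_rot: [[-0.034, 0.999, 0.0], [0.999, 0.034, 0.0], [0.0, 0.0, -1.0]]
ft_force: [0.4, 1.0, 1.5]
grip_width: -0.0001
```

```bash
python3 rd.py 10 w7
```

```text
t 17.85 F [ 0.1414 -0.2744  0.5577] sd [0.2099 0.1779 0.1991] W [-0.0455 -0.0067  0.0045] sdW [0.0138 0.009  0.0102]
pos [ 0.5811 -0.0633  0.148 ] J [-49.6472 -20.56  ] sdJ [0.008  0.0086] sdX [0.     0.0001 0.    ]
[ 0.0001 -0.0001 -1.    ] [-0.034   0.9994 -0.0001]
```

View pics/w7.png

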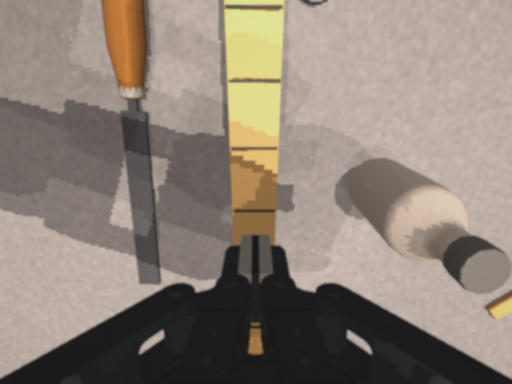

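Centred: limb columns 232–276, four lines passed (rows 7, 80, 149, 211), contact about 0.6 N.

>>> play_rows(commands=[{"grip": 1, "x": -0.002, "y": 0, "z": -0.00027, "rx": 0, "ry": 0, "rz": 0}, {"grip": 1, "x": -0.002, "y": 0, "z": -0.00027, "rx": 0, "ry": 0, "rz": 0}, {"grip": 1, "x": -0.002, "y": 0, "z": -0.00027, "rx": 0, "ry": 0, "rz": 0}, {"grip": 1, "x": -0.002, "y": 0, "z": -0.00027, "rx": 0, "ry": 0, "rz": 0}, {"grip": 1, "x": -0.002, "y": 0, "z": -0.00027, "rx": 0, "ry": 0, "rz": 0}, {"grip": 1, "x": -0.002, "y": 0, "z": -0.00027, "rx": 0, "ry": 0, "rz": 0}, {"grip": 1, "x": -0.002, "y": 0, "z": -0.00033, "rx": 0, "ry": 0, "rz": 0}, {"grip": 1, "x": -0.002, "y": 0, "z": -0.00033, "rx": 0, "ry": 0, "rz": 0}, {"grip": 1, "x": -0.002, "y": 0, "z": -0.00033, "rx": 0, "ry": 0, "rz": 0}, {"grip": 1, "x": -0.002, "y": 0, "z": -0.00033, "rx": 0, "ry": 0, "rz": 0}, {"grip": 1, "x": -0.002, "y": 0, "z": -0.00033, "rx": 0, "ry": 0, "rz": 0}, {"grip": 1, "x": -0.002, "y": 0, "z": -0.00033, "rx": 0, "ry": 0, "rz": 0}])

```text
time_s: 19.35
position: [0.5819, -0.0873, 0.1516]
tool_rot: [[-0.034, 0.999, -0.0], [0.999, 0.034, -0.0], [-0.0, -0.0, -1.0]]
ft_force: [0.4, 1.5, 1.3]
grip_width: -0.0003
```

```bash
python3 rd.py 10 w8
```

```text
t 19.85 F [ 0.0795 -0.2391  1.2125] sd [0.1972 0.1473 0.1194] W [-0.0571  0.001  -0.0092] sdW [0.0176 0.0098 0.0072]
pos [ 0.582  -0.0873  0.1516] J [-49.9076 -20.7196] sdJ [0.0089 0.0107] sdX [0.     0.0001 0.    ]
[ 0.0001 -0.0001 -1.    ] [-0.034   0.9994 -0.0001]
```

>>> play_rows(commands=[{"grip": 1, "x": -0.002, "y": 0, "z": -0.0004, "rx": 0, "ry": 0, "rz": 0}, {"grip": 1, "x": -0.002, "y": 0, "z": -0.0004, "rx": 0, "ry": 0, "rz": 0}, {"grip": 1, "x": -0.002, "y": 0, "z": -0.0004, "rx": 0, "ry": 0, "rz": 0}, {"grip": 1, "x": -0.002, "y": 0, "z": -0.0004, "rx": 0, "ry": 0, "rz": 0}, {"grip": 1, "x": -0.002, "y": 0, "z": -0.0004, "rx": 0, "ry": 0, "rz": 0}, {"grip": 1, "x": -0.002, "y": 0, "z": -0.0004, "rx": 0, "ry": 0, "rz": 0}, {"grip": 1, "x": -0.002, "y": 0, "z": -0.0004, "rx": 0, "ry": 0, "rz": 0}, {"grip": 1, "x": -0.002, "y": 0, "z": -0.0004, "rx": 0, "ry": 0, "rz": 0}, {"grip": 1, "x": -0.002, "y": 0, "z": -0.0004, "rx": 0, "ry": 0, "rz": 0}])

```text
time_s: 20.98
position: [0.5826, -0.1053, 0.1552]
tool_rot: [[-0.034, 0.999, -0.0], [0.999, 0.034, -0.0], [-0.0, -0.0, -1.0]]
ft_force: [-0.9, 0.3, -0.2]
grip_width: -0.0001
```

```bash
python3 rd.py 8 w9; python3 - <<'E'
from h import *
snap('scene','s9.png'); im=cv2.imread('pics/s9.png'); cv2.imwrite('pics/s9z.png',cv2.resize(im[80:250,100:310],None,fx=3.5,fy=3.5,interpolation=cv2.INTER_CUBIC))
E
```

```text
t 21.375 F [-0.0689 -0.1434  0.7473] sd [0.2008 0.2077 0.1415] W [-0.0343  0.0233  0.0077] sdW [0.0166 0.0104 0.0079]
pos [ 0.5826 -0.1053  0.1552] J [-50.2334 -20.9288] sdJ [0.0085 0.0125] sdX [0.     0.0001 0.    ]
[ 0.0001 -0.0001 -1.    ] [-0.034   0.9994 -0.0001]
```

View pics/s9z.png

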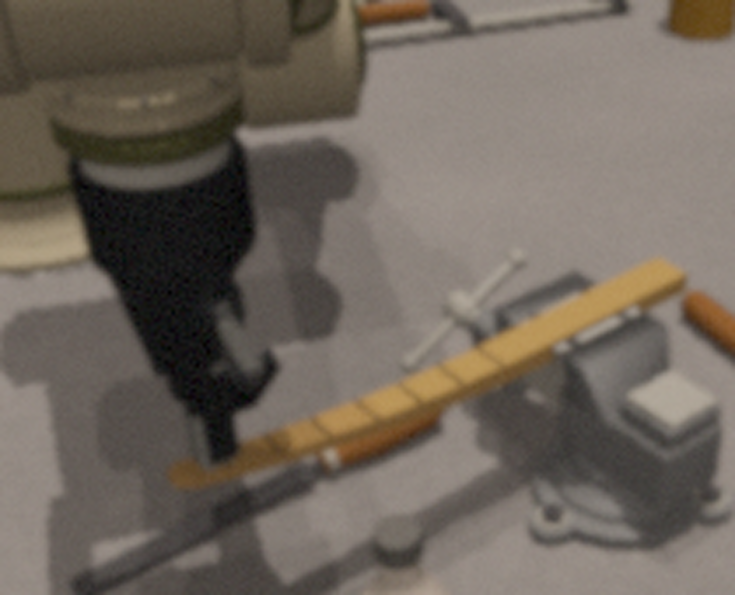

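View pics/w9.png

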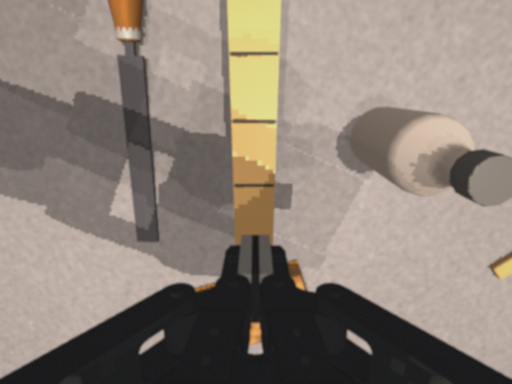

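```bash
python3 wl.py w9 177 197 2
```

```text
177 233 274 mid [ 0.5797 -0.07    0.1325] edges 0.5700382948067457 0.589895863243145 brt 134.63333333333333
179 233 274 mid [ 0.5797 -0.0712  0.1315] edges 0.5699937486846479 0.5898943288085882 brt 134.57777777777778
181 233 274 mid [ 0.5798 -0.0718  0.1331] edges 0.5700877104038296 0.5899802686762542 brt 132.84444444444443
183 233 273 mid [ 0.5798 -0.073   0.1324] edges 0.5701148813037755 0.5895413818358832 brt 109.55172413793103
187 233 273 mid [ 0.5799 -0.0747  0.1334] edges 0.570075163467696 0.5895993409232203 brt 109.3103448275862
189 233 273 mid [ 0.5799 -0.0756  0.1339] edges 0.5701841207395697 0.58968359862976 brt 127.49425287356321
191 233 273 mid [ 0.5799 -0.0767  0.1335] edges 0.5701962867313024 0.5896882657207949 brt 126.13793103448276
193 233 273 mid [ 0.58   -0.0777  0.1337] edges 0.5702159627686197 0.5897437606615777 brt 125.91954022988506
195 233 273 mid [ 0.58  -0.079  0.133] edges 0.5701876204859169 0.5897112798141226 brt 124.96551724137932
```

Line 7 is at about y = -0.103 by the wrist view and the TCP is at -0.1053, so line 7 is passed. I'll slide a few millimetres more for margin, then lift straight up.

>>> play_rows(commands=[{"grip": 1, "x": -0.0015, "y": 0, "z": -0.0003, "rx": 0, "ry": 0, "rz": 0}, {"grip": 1, "x": -0.001, "y": 0, "z": -0.0002, "rx": 0, "ry": 0, "rz": 0}, {"grip": 1, "x": 0, "y": 0, "z": -0.001, "rx": 0, "ry": 0, "rz": 0}, {"grip": 1, "x": 0, "y": 0, "z": -0.001, "rx": 0, "ry": 0, "rz": 0}, {"grip": 1, "x": 0, "y": 0, "z": -0.0015, "rx": 0, "ry": 0, "rz": 0}, {"grip": 1, "x": 0, "y": 0, "z": -0.003, "rx": 0, "ry": 0, "rz": 0}, {"grip": 1, "x": 0, "y": 0, "z": -0.006, "rx": 0, "ry": 0, "rz": 0}, {"grip": 1, "x": 0, "y": 0, "z": -0.012, "rx": 0, "ry": 0, "rz": 0}, {"grip": 1, "x": 0, "y": 0, "z": -0.02, "rx": 0, "ry": 0, "rz": 0}, {"grip": 1, "x": 0, "y": 0, "z": -0.025, "rx": 0, "ry": 0, "rz": 0}, {"grip": 1, "x": 0, "y": 0, "z": -0.02, "rx": 0, "ry": 0, "rz": 0}, {"grip": 1, "x": 0, "y": 0, "z": -0.01, "rx": 0, "ry": 0, "rz": 0}])

```text
time_s: 22.92
position: [0.5828, -0.1077, 0.2569]
tool_rot: [[-0.034, 0.999, 0.002], [0.999, 0.034, -0.001], [-0.001, 0.002, -1.0]]
ft_force: [-0.0, 1.0, -0.2]
grip_width: -0.0003
```

>>> play_rows(commands=[{"grip": 1, "x": 0, "y": 0, "z": 0, "rx": 0, "ry": 0, "rz": 0}, {"grip": 1, "x": 0, "y": 0, "z": 0, "rx": 0, "ry": 0, "rz": 0}, {"grip": 1, "x": 0, "y": 0, "z": 0, "rx": 0, "ry": 0, "rz": 0}, {"grip": 1, "x": 0, "y": 0, "z": 0, "rx": 0, "ry": 0, "rz": 0}])

```text
time_s: 23.42
position: [0.5826, -0.1076, 0.2547]
tool_rot: [[-0.034, 0.999, -0.001], [0.999, 0.034, 0.0], [0.0, -0.001, -1.0]]
ft_force: [-0.3, -0.8, 0.0]
grip_width: 0.0002
```

```bash
python3 rd.py 6; python3 - <<'E'
from h import *
snap('scene','s10.png')
E
```

```text
t 23.725 F [ 0.0358 -0.1559  0.3949] sd [0.1395 0.1715 0.2689] W [ 0.0029  0.0083 -0.0174] sdW [0.0067 0.0056 0.0122]
pos [ 0.5826 -0.1077  0.255 ] J [-49.1309 -23.7534] sdJ [0.0034 0.0047] sdX [0.     0.     0.0001]
[-0.0001  0.0001 -1.    ] [-0.034   0.9994  0.0001]
```

View pics/s10.png

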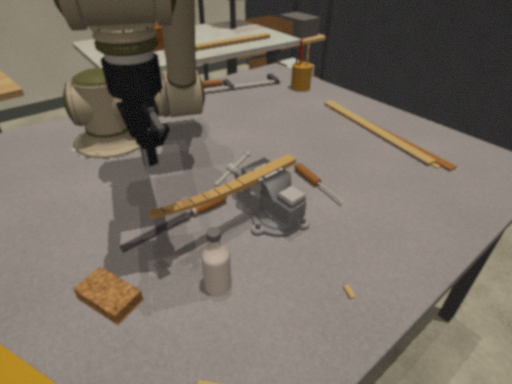

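The fingers are well above the limb, which has sprung back with its tip at (152,213) as at the start. The bottle, file, block and screwdriver are where they were. Handing in.

```bash
python3 -c "
from rig import order
print(order.close_job())"
```

```text
the job is handed in; nothing more can be done
None
```

I felt the limb from line 1 out past the last line with the fingers shut and pointing straight down, then lifted clear and handed the job in at about 24 s. No verdict was reported.

- **Touch:** Contact came at line 1. The force reached about 2.9 N (about 1 mm of bend) for a moment there, so I eased off before sliding.
- **Slide:** I went along the middle at about 16 mm/s, pausing briefly seven times to check. At the pauses the averaged upward force was 2.0 N near line 2, then 0.6 to 1.2 N out to the last line. That is an estimated 1 to 5 mm of bend.
- **Centring:** The wrist pictures showed the finger seam within about 1 mm of the limb's middle.
- **Last line:** The wrist view put line 7 at y ≈ -0.103. The slide ended at y ≈ -0.108, a few millimetres past it.
- **After the lift:** The force was back to about zero within noise, with the fingers about 10 cm above the limb. The limb had sprung back, and the bottle, file, block and screwdriver looked unmoved.

**Where checks disagreed:**
- The three cameras differed by 2 to 3 mm on the line positions, so I used a compromise and checked it against the wrist view.
- Single force readings were noisy by about 0.5 N. Contact between the pauses rests on the averaged readings at them, where force and wrist torque both showed touch.

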